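Find the pitch-comb leaf that fits the stool spindle

ROBOT

A 6-joint arm with a two-finger parallel gripper is mounted at the origin on the work surface. World frame = base frame: x ahead of the robot, y to its left, z up, the work surface at z = 0. Lengths are in m, angles in degrees, forces in N, time in s.
With the tool pointing down it reaches from about 0.3 to 0.75 m from the base axis. Payload 8.5 kg.
Tool frame: the origin (TCP) lies on the centre line of the jaws, within the pads' length; the fingertips stand env.tips_ahead ahead of it and the grasp point (between the pads) lies 8 mm behind it (env.tips_ahead is the distance from the TCP to the fingertips, in m); z points along the fingers, y is the direction in which the jaws open and shut (so a half turn about z gives the same grasp; the last joint's range is limited). The gripper opens to 85 mm and grips with 20 to 120 N. Pads are 22 mm wide; open, the fingers measure 114 mm over their backs; the gripper's body (76 mm by 85 mm) begins 54 mm behind the grasp point. The pads swing forward as they close: fully open they stand 13 mm farther back than shut.
Start: joints at [59.227, 21.807, 74.336, -0, 83.858, -12.336], TCP at [0.174, 0.522, 0.242] pointing down, gripper open.
Joint ranges: [-178.18, 178.18], [-50.72, 133.34], [12.68, 142.11], [-81.47, 261.47], [9.98, 163.14], [-165.26, 165.26]. Speed limits (degrees/s): [136.94, 136.94, 180, 180, 180, 180].

INTERFACE

Orientations are given as a 3x3 rotation matrix whose columns are the frame's x, y, z axes.
In Python, from rig import env gives the robot as it stands.
- The arm moves only by the tool servo_tool, never from a script. Its argument "commands" is a list of rows, each an object with "linear": the shift along the tool's x, y, z in mm, a list of three; "angular": the turn, a rotation vector about the tool's x, y, z in degrees, a list of three; "gripper": the opening, from -1 (shut) to 1 (fully open). In form: [{"linear": [x, y, z], "angular": [rx, ry, rz], "gripper": gripper}, ...]. A call has 1 to 20 rows; each row is the pose to reach, as a shift and turn from the pose commanded when the call began, along the tool's axes at that moment; what a row does not reach only later rows make up. A row lasts 1/10 s, in which the tool goes at most 50 mm and 8.59 degrees, less where a joint would pass 70% of its speed; a pose out of reach is approached as far as the arm can. A call with a gripper value outside its range is refused whole. The fingers move at their own pace and stop on an object; "force" is the grip in N (left out, the last holds). Time passes only in rows, so rows that repeat a pose let the fingers close. It gives the time, the measured TCP pose, the force and the opening at its end, in the units of the state.
- env.observe(): the state, without advancing time (a new reading comes with each control period).
- env.get_image(name): name is "scene" or "top"; returns a dict with "frame" (384x512x3 uint8, blue, green, red), "fx", "fy", "cx", "cy" (pixels), "k1" (the pictures are not rectified: a ray, as slopes to the right and down, at radius r is drawn at 1 + k1 r^2 times it, then the intrinsics apply), "cam_to_world" (4x4, takes a point from camera to world coordinates). Camera axes: x right, y up, looking along -z (the intrinsics and any distortion apply to the point x, -y, -z); pixel columns grow to the right and rows downward; lengths in m; the calibration is good to about 2 mm. A picture is of the moment at which its call begins. There is no depth.
- env.close_job(): hands the job in, once; it reports no verdict.
Trained networks look in a picture, given as the dict that the camera call returned (one of the last four; its "shot" number tells which), for a name from the list of things; names that differ only in an ending like _2 or _b are one class to them, and where a whole thing is asked for, a point or a joint stands for the part that bears it (a point fixed in the world has none). Each returns a list of dicts, best first, with "confidence" (0 to 1); they miss things now and then, are a little off and sometimes report something else, mostly with a low value. They report only what shows in the picture. A call takes as long as a camera call. They do not tell look-alikes from the thing itself.
- env.trace(picture, query): "pixels" (384x512 bool, what is visible of it) and "extent" ([left, top, right, bottom] in pixels, round what is visible of it).
The state is a dict: "time_s": time; "q": joint angles; "qvel": joint speeds; "joint_efforts": joint torques, N m; "position": TCP position; "tool_rot": TCP orientation; "ft_force": force on the tool from outside, world axes, zero at the start; "wrist_torque": the same for the moment, N m; "grip_width": finger opening in m.
Only numpy, scipy, OpenCV 4.12 (cv2) and the standard library are available. Lean on these libraries where they do the work, as an engineer would, in place of code of your own. Each camera call takes 0.05 s, during which the arm holds its last target.

TASK

One of the three pitch-comb leaves fits the thread of the wooden stool spindle in the cradle. Find it, by laying them flat on the cradle's rest and sliding them teeth-first against the thread one by one if need be, and leave the one that fits lying flat on the rest with its teeth fully home in the thread. The other two must be lying flat on the table at the end, not on the cradle.

Things in the scene. Friction and masses are not known exactly. Their poses are not given: they have to be found in the camera images.
- spindle_mid (a point): Mid-thread of a fixed, level beech stool spindle, 56 mm across its crests, threaded for 160 mm, half sunk in a plywood cradle. The point is on the spindle's axis, 33 mm above the table; y runs along the axis, z up, +x across it to the cradle's rest (away from the robot). Crests are 14 mm apart, 8.5 mm deep, with sloping flanks; on the rest's side a valley is at y = 0. Top: 61 mm above table.
- spindle: The cradle with its spindle; origin on the table right under spindle_mid, same axes. Its rest is a flat clear plywood ledge, top 30 mm above the table, from x = 30 to 110 mm and y = -114 to 114 mm. End blocks at y = -105 and 105 mm, 75 mm long in x, are 40 mm high; the plain round shanks on them reach 57 mm.
- leaf_red_grip (a point): Leaf with red tab: aluminium plate 76 mm wide (y), 46 deep (x), 6 thick, flat on the table, a row of 8 mm tapered teeth on its -x edge pointing to -x, to the robot. Upright tab 36 long (x), 12 thick (y), 40 high on the plate, to pinch across its thickness. Point: tab's centre, 26 mm above the underside, 26 mm behind (+x of) the tooth roots; tooth row centred on y = 0. 90 to 145 g.
- leaf_yellow_grip (a point): Leaf with yellow tab; point and sizes as leaf_red, all three differ only in tab colour and tooth spacing. Slid over the rest towards the thread with its axes parallel to the cradle's and its point at y = 0, the leaf that fits goes in until its tooth roots meet the crests: its point is then 54 mm from the spindle's axis, 23 mm above it. Flanks lead in up to 3 mm of error in y; 5 to 10 N is enough.
- leaf_blue_grip (a point): Leaf with blue tab; point and sizes as leaf_red. A leaf that does not fit is stopped by the crests with its tooth roots about 8 mm short of them (its point about 62 mm from the spindle's axis).
There are look-alikes about, which are no part of the job. Leave any green or orange look-alike of the part that bears leaf_red_grip alone.

How it is judged:
By the outcome, as a careful person would: the job done as asked, in the order asked, and still so for the second after the job is handed in, with the robot touching nothing.
It also fails if it takes over 72 s, if anything falls off the work surface, if the arm or the gripper's body presses on something with over 40 N, if the wrist force passes 120 N, or if a joint passes its speed limit or range.

## Working session

There is one attempt and no reset: what is moved stays moved. The work goes in short steps, Python scripts to look and compute and a tool call to move; the robot and the scene stay as the last step left them, time stands still between calls to the robot, and variables do not carry over. Pictures are saved under pics/ and viewed, and the job is handed in when it is done.

Besides the shell and the picture viewer there is one more tool, called after "Request:" as name(argument=value, ...), one argument or row to a line, values as JSON. servo_tool: Moves the arm, as the interface text tells. Its arguments: {"type":"object","properties":{"commands":{"type":"array","items":{"type":"object","properties":{"linear":{"type":"array","items":{"type":"number"}},"angular":{"type":"array","items":{"type":"number"}},"gripper":{"type":"number"}}}},"force":{"type":"number"}},"required":["commands"]}

```bash
ls; mkdir -p pics; python3 - <<'E'
from rig import env
import cv2
print(env.tips_ahead, env.observe())
for n in ("scene","top"):
    p=env.get_image(n); cv2.imwrite(f"pics/{n}0.png",p["frame"]); print(n,{k:v for k,v in p.items() if k!="frame"})
    for q in ("leaf_red_grip","leaf_yellow_grip","leaf_blue_grip","spindle"):
        for r in env.trace(p,q): print(q,round(r["confidence"],2),r["extent"],r["pixels"].sum())
E
```

```text
pics
0.011 {'time_s': 0.0, 'q': array([ 5.92251836e+01,  2.18409962e+01,  7.43858251e+01, -1.30461406e-04,
        8.38582835e+01, -1.23373219e+01]), 'qvel': array([-0.01885398, -0.10000584, -0.02717262,  0.05411142, -0.04087245,
       -0.01628546]), 'joint_efforts': array([-4.15241529e-04, -4.48457873e+01, -2.31277210e+01, -1.62169663e-04,
        4.63595992e-03, -1.61517750e-05]), 'position': array([0.17381604, 0.52151195, 0.24170541]), 'tool_rot': array([[-9.48669205e-01,  3.16269135e-01, -7.58060958e-04],
       [ 3.16269886e-01,  9.48668397e-01, -1.27735545e-03],
       [ 3.15160372e-04, -1.45153963e-03, -9.99998897e-01]]), 'ft_force': array([ 0.2242864 , -0.64078689,  0.82800684]), 'wrist_torque': array([-0.01561207,  0.02137046, -0.03469008]), 'grip_width': 0.08553341360304992}
scene {'fx': 352.54248736285336, 'fy': 352.54248736285336, 'cx': 263.7687062300122, 'cy': 191.49298808533518, 'k1': -0.1014307126125305, 'cam_to_world': array([[-0.3203476 , -0.516536  ,  0.79408311,  1.18502204],
       [ 0.9470426 , -0.15508639,  0.28117349,  0.3058232 ],
       [-0.02208475,  0.8421
[... 644 characters left out ...]
9351671, -0.11136195,  0.40379533],
       [-0.99973037,  0.02317547,  0.00144334,  0.06085927],
       [ 0.00401485,  0.11129892,  0.99377886,  1.03979693],
       [ 0.        ,  0.        ,  0.        ,  1.        ]]), 'shot': 2}
leaf_red_grip 0.88 [122.3, 131.5, 157.8, 155.7] 674
leaf_red_grip 0.79 [173.6, 135.3, 209.4, 161.0] 709
leaf_red_grip 0.78 [222.5, 109.2, 259.6, 136.1] 657
leaf_red_grip 0.67 [194.1, 257.5, 227.2, 290.3] 711
leaf_yellow_grip 0.55 [135.2, 210.3, 170.5, 237.5] 708
leaf_blue_grip 0.73 [237.0, 198.7, 272.9, 226.1] 693
leaf_blue_grip 0.68 [173.2, 134.8, 210.1, 161.7] 695
leaf_blue_grip 0.48 [134.4, 208.3, 170.0, 238.3] 708
spindle 0.81 [306.3, 168.6, 422.5, 241.9] 6601
```

```bash
python3 - <<'E'
import cv2
a=cv2.imread("pics/top0.png"); cv2.imwrite("pics/top0c.png",cv2.resize(a[90:310,90:450],None,fx=2.2,fy=2.2,interpolation=cv2.INTER_CUBIC))
a=cv2.imread("pics/scene0.png"); cv2.imwrite("pics/scene0c.png",cv2.resize(a[150:310,110:420],None,fx=2.5,fy=2.5,interpolation=cv2.INTER_CUBIC))
E
```

```text
(no output)
```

View pics/top0c.png

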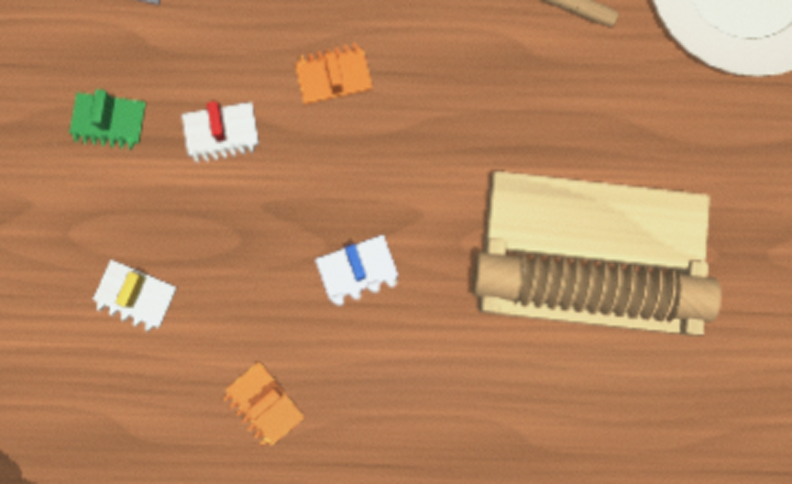

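View pics/scene0c.png

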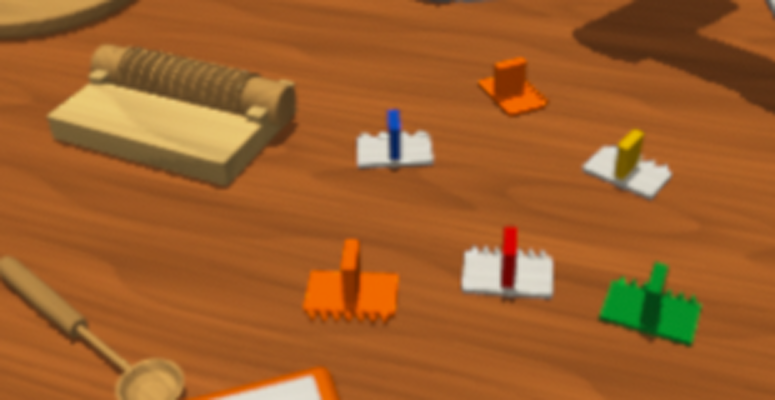

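```bash
cat > h.py <<'E'
import numpy as np, cv2
def proj(p,P):
    P=np.atleast_2d(P).astype(float); T=np.linalg.inv(p["cam_to_world"]); c=P@T[:3,:3].T+T[:3,3]
    x=c[:,0]/-c[:,2]; y=-c[:,1]/-c[:,2]; f=1+p["k1"]*(x*x+y*y)
    return np.c_[p["cx"]+p["fx"]*x*f, p["cy"]+p["fy"]*y*f]
def unproj(p,uv,z):
    uv=np.atleast_2d(uv).astype(float); d=(uv-[p["cx"],p["cy"]])/[p["fx"],p["fy"]]; u=d.copy()
    for _ in range(10): u=d/(1+p["k1"]*(u**2).sum(1,keepdims=True))
    M=p["cam_to_world"]; r=np.c_[u[:,0],-u[:,1],-np.ones(len(u))]@M[:3,:3].T
    s=(z-M[2,3])/r[:,2]; return M[:3,3]+r*s[:,None]
def ortho(p,c,yaw,z,hw=.07,hh=.07,res=.0004):
    """rows: +x_local up ; cols: +y_local left (as seen from above with robot at bottom)"""
    nx=int(2*hh/res); ny=int(2*hw/res)
    lx=hh-np.arange(nx)*res; ly=hw-np.arange(ny)*res
    LX,LY=np.meshgrid(lx,ly,indexing="ij"); a=np.radians(yaw)
    X=c[0]+LX*np.cos(a)-LY*np.sin(a); Y=c[1]+LX*np.sin(a)+LY*np.cos(a)
    uv=proj(p,np.c_[X.ravel(),Y.ravel(),np.full(X.size,z)]).astype(np.float32)
    return cv2.remap(p["frame"],uv[:,0].reshape(nx,ny),uv[:,1].reshape(nx,ny),cv2.INTER_CUBIC)
E
python3 - <<'E'
from h import *; from rig import env; import pickle
p=env.get_image("top"); s=env.get_image("scene"); pickle.dump((p,s),open("p0.pkl","wb"))
hsv=cv2.cvtColor(p["frame"],cv2.COLOR_BGR2HSV)
tiles=[]
for n,c in dict(red=(188,145),yellow=(150,223),blue=(254,212)).items():
    m=((hsv[...,1]<70)&(hsv[...,2]>120)).astype(np.uint8)
    w=np.zeros_like(m); cv2.circle(w,c,24,1,-1); m&=w
    ys,xs=np.nonzero(m); r=cv2.minAreaRect(np.c_[xs,ys].astype(np.float32))
    W=unproj(p,[[xs.mean(),ys.mean()]],.006)[0]; box=unproj(p,cv2.boxPoints(r),.006)
    e=box[1]-box[0]; e2=box[2]-box[1]
    L=e if np.linalg.norm(e)>np.linalg.norm(e2) else e2
    yaw=np.degrees(np.arctan2(L[1],L[0]))-90; yaw=(yaw+90)%180-90
    print(n,W,np.linalg.norm(e),np.linalg.norm(e2),yaw)
    t=ortho(p,W,yaw,.004,.05,.045,.0004); tiles.append(t)
cv2.imwrite("pics/tiles.png",np.hstack(tiles))
# cradle
tr=env.trace(p,"spindle")[0]["pixels"]; ys,xs=np.nonzero(tr); r=cv2.minAreaRect(np.c_[xs,ys].astype(np.float32))
b=unproj(p,cv2.boxPoints(r),.03); print(b)
E
```

```text
red [0.62086622 0.21369988 0.006     ] 0.07825681112911427 0.05577509469380314 11.366916990148013
yellow [0.44261379 0.29743823 0.006     ] 0.054344215607642764 0.07790010327881394 -21.010823522837768
blue [0.47564046 0.06303792 0.006     ] 0.07855932660035442 0.0565331174275714 20.597722778561348
[[ 0.43524125 -0.05351442  0.03      ]
 [ 0.58346859 -0.068431    0.03      ]
 [ 0.56073451 -0.32905226  0.03      ]
 [ 0.4123764  -0.30985536  0.03      ]]
```

View pics/tiles.png

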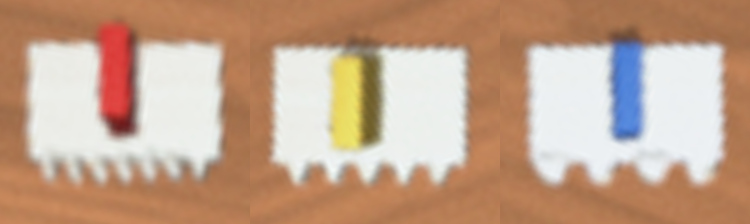

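```bash
cat > fit.py <<'E'
from h import *; from scipy.optimize import minimize
S=4
def place(L,pose):
    x,y,a=pose; a=np.radians(a); L=np.asarray(L,float)
    return np.c_[x+L[:,0]*np.cos(a)-L[:,1]*np.sin(a), y+L[:,0]*np.sin(a)+L[:,1]*np.cos(a), L[:,2]]
def hullfill(img,p,P3,o):
    uv=(proj(p,P3)-o+.5)*S
    cv2.fillConvexPoly(img,cv2.convexHull(np.round(uv*16).astype(np.int32)),1,shift=4)
def render(p,pose,o,w,h,z0=0.):
    im=np.zeros((h*S,w*S),np.uint8)
    def prism(poly,za,zb): hullfill(im,p,place([(*q,z) for q in poly for z in (za,zb)],pose),o)
    prism([(-.026,-.038),(.02,-.038),(.02,.038),(-.026,.038)],z0,z0+.006)
    for k in range(-2,3):
        c=k*.014; prism([(-.026,c-.005),(-.026,c+.005),(-.034,c+.0015),(-.034,c-.0015)],z0,z0+.006)
    prism([(-.018,-.006),(.018,-.006),(.018,.006),(-.018,.006)],z0+.006,z0+.046)
    return cv2.resize(im.astype(np.float32),(w,h),interpolation=cv2.INTER_AREA)
def soft(fr,lo,sz):
    # foreground: white or yellow vs brown wood
    lab=cv2.cvtColor(fr.astype(np.float32)/255,cv2.COLOR_BGR2LAB)
    return lab
def fitleaf(p,c0,pose0,z0=0.,R=30):
    o=np.array([int(c0[0])-R,int(c0[1])-R]); w=h=2*R
    fr=p["frame"][o[1]:o[1]+h,o[0]:o[0]+w].astype(np.float32)
    hsv=cv2.cvtColor(fr.astype(np.uint8),cv2.COLOR_BGR2HSV)
    white=np.clip((110-hsv[...,1].astype(float))/70,0,1)*(hsv[...,2]>100)
    yel=((hsv[...,0]>20)&(hsv[...,0]<36)&(hsv[...,1]>110)).astype(float)
    m=np.maximum(white,yel)
    f=lambda q:((render(p,(q[0]/1e3,q[1]/1e3,q[2]),o,w,h,z0)-m)**2).sum()
    q0=np.array([pose0[0]*1e3,pose0[1]*1e3,pose0[2]]); best=None
    for d in (0,1,2):
        r=minimize(f,q0,method="Nelder-Mead",options=dict(initial_simplex=q0+np.array([[0,0,0],[4,0,2],[0,4,-2],[-3,-3,3]])*(1-.3*d),xatol=.02,fatol=.01)); q0=r.x
    return r.x,r.fun,m,render(p,(r.x[0]/1e3,r.x[1]/1e3,r.x[2]),o,w,h,z0)
E
python3 - <<'E'
from fit import *; import pickle
p,s=pickle.load(open("p0.pkl","rb"))
ims=[]
for q,c in ((p,(152,223)),(s,(360,218))):
    x,f,m,r=fitleaf(q,c,(.443,.299,-21)); print(x,f)
    ims.append(np.hstack([cv2.resize((np.dstack([m,r,r])*255).clip(0,255).astype(np.uint8),None,fx=5,fy=5,interpolation=0)]))
cv2.imwrite("pics/fit.png",np.hstack(ims))
C=(.50,-.188)
t=ortho(p,C,-5,.030,.15,.12,.0005); cv2.imwrite("pics/crad.png",t)
E
```

```text
[449.40155285 297.70834748 -21.42393607] 11.025803571428572
[450.08868928 297.3832147  -18.00872783] 33.64099170918368
```

View pics/fit.png

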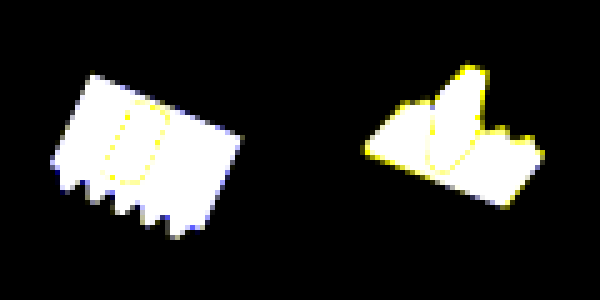

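View pics/crad.png

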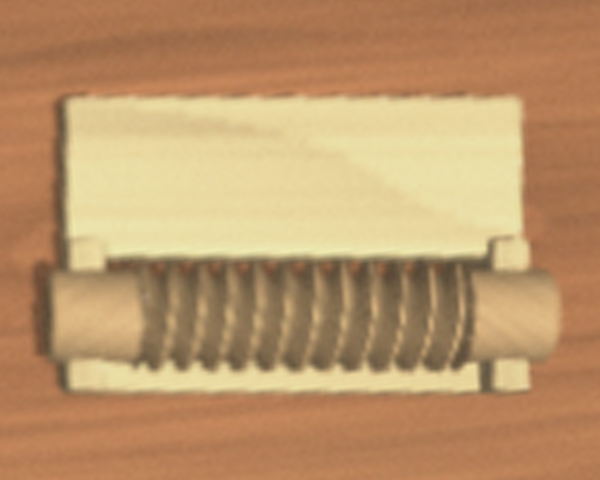

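```bash
python3 - <<'E'
from fit import *; import pickle
p,s=pickle.load(open("p0.pkl","rb"))
for nm,q in (("top",p),("scene",s)):
    C=np.array([.4625,-.182]); yaw=-5.
    for it in range(3):
        o=cv2.cvtColor(ortho(q,C,yaw,.03,.14,.13,.0005),cv2.COLOR_BGR2LAB).astype(float)
        o=cv2.GaussianBlur(o,(0,0),1.5); L=o[...,0]+0*o[...,1]; A=L-1.5*o[...,1]
        row=lambda lx:int((.13-lx)/.0005); col=lambda ly:int((.14-ly)/.0005)
        # far edge
        def sub(g):
            i=int(np.argmax(g)); 
            if 0<i<len(g)-1:
                a,b,c=g[i-1:i+2]; return i+.5*(a-c)/(a-2*b+c)
            return i
        fe=[];ys=np.arange(-.1,.101,.01)
        for y in ys:
            r0=row(.122); r1=row(.098); g=np.diff(A[r0:r1,col(y)]); fe.append(.13-(r0+sub(g)+.5)*.0005)
        sl,b=np.polyfit(ys,fe,1)
        le=[];re=[];xs=np.arange(.05,.101,.005)
        for x in xs:
            for y0,sg,lst in ((.114,1,le),(-.114,-1,re)):
                c0=col(y0+.012); g=sg*np.diff(A[row(x),c0:c0+48]); lst.append(.14-(c0+sub(g)+.5)*.0005)
        lm,rm=np.median(le),np.median(re); ls,rs=np.polyfit(xs,le,1)[0],np.polyfit(xs,re,1)[0]
        print(nm,np.round(C,4),round(yaw,2),"far",b,"slope",np.degrees(sl),"L",lm,"R",rm,"side slopes",np.degrees([ls,rs]))
        yaw+= -np.degrees(sl); a=np.radians(yaw); dx=b-.11; dy=(lm+rm)/2
        C=C+[dx*np.cos(a)-dy*np.sin(a),dx*np.sin(a)+dy*np.cos(a)]
    print(nm,C,yaw)
    cv2.imwrite(f"pics/o_{nm}.png",ortho(q,C,yaw,.03,.14,.13,.0005))
E
```

```text
top [ 0.4625 -0.182 ] -5.0 far 0.10934960726105317 slope 0.07654689070074523 L 0.11454351443384408 R -0.11358871794017927 side slopes [-0.17989813  0.06094678]
top [ 0.4619 -0.1815] -5.08 far 0.1100041500572047 slope 0.015516650436899015 L 0.11419706864753147 R -0.11391726138131852 side slopes [-0.28391185  0.19536048]
top [ 0.4619 -0.1813] -5.09 far 0.10999629408741089 slope -0.0008833983661068354 L 0.11403405136697728 R -0.11401358917786214 side slopes [-0.26651218  0.28801025]
top [ 0.46190817 -0.18131742] -5.091180142771537
scene [ 0.4625 -0.182 ] -5.0 far 0.11420112121041313 slope 0.1956991502963086 L 0.11707692881596429 R -0.11064058319308312 side slopes [0.44569588 0.25762278]
scene [ 0.467  -0.1792] -5.2 far 0.10999982689018226 slope -0.1969309872593532 L 0.11426814345550333 R -0.11343007287744 side slopes [-0.01889483  0.65315978]
scene [ 0.467  -0.1788] -5.0 far 0.1100665745278143 slope -0.02451075655559039 L 0.11348833051793245 R -0.11423208497136128 side slopes [-0.7294262  -0.29075824]
scene [ 0.46704571 -0.17913429] -4.974257406481366
```

```bash
cat > go.py <<'E'
import numpy as np
from rig import env
from scipy.spatial.transform import Rotation as R
def delta(x,y,z,yaw):
    """tool target: TCP xyz, tool y at yaw+90 deg, z down; numbers for servo rows"""
    o=env.observe(); Rm=np.array(o["tool_rot"]); a=np.radians(yaw)
    T=np.array([[-np.cos(a),-np.sin(a),0],[-np.sin(a),np.cos(a),0],[0,0,-1]])
    print("t",o["time_s"],"pos",np.round(o["position"]*1e3,1),"ft",np.round(o["ft_force"],1),"w",round(o["grip_width"]*1e3,1))
    print("lin",np.round(Rm.T@(np.array([x,y,z])-o["position"])*1e3,1),"ang",np.round(R.from_matrix(Rm.T@T).as_rotvec(degrees=True),2))
E
python3 -c "
from go import *
delta(.4495,.2976,.11,-21.2)"
```

```text
t 0.65 pos [174.  521.8 242.3] ft [ 0.1  0.6 -0.1] w 85.6
lin [-332.3 -125.5  132.3] ang [ 0.   -0.    2.76]
```

Candidates in the top picture are red (188,145), yellow (150,223) and blue (254,212). The two orange ones and the green one are look-alikes. The enlarged tiles show tooth pitches of about 10.4 mm (red), 14 mm (yellow) and 21 mm (blue). Yellow matches the 14 mm thread, so I'll take that one.

Request:
servo_tool(
  commands=[
    {"linear": [-332.3,-125.5,132.3],"angular": [0,0,2.8],"gripper": 1},
    {"linear": [-332.3,-125.5,132.3],"angular": [0,0,2.8],"gripper": 1},
    {"linear": [-332.3,-125.5,132.3],"angular": [0,0,2.8],"gripper": 1},
    {"linear": [-332.3,-125.5,132.3],"angular": [0,0,2.8],"gripper": 1},
    {"linear": [-332.3,-125.5,132.3],"angular": [0,0,2.8],"gripper": 1},
    {"linear": [-332.3,-125.5,132.3],"angular": [0,0,2.8],"gripper": 1},
    {"linear": [-332.3,-125.5,132.3],"angular": [0,0,2.8],"gripper": 1},
    {"linear": [-332.3,-125.5,132.3],"angular": [0,0,2.8],"gripper": 1},
    {"linear": [-332.3,-125.5,132.3],"angular": [0,0,2.8],"gripper": 1},
    {"linear": [-332.3,-125.5,132.3],"angular": [0,0,2.8],"gripper": 1},
    {"linear": [-332.3,-125.5,132.3],"angular": [0,0,2.8],"gripper": 1},
    {"linear": [-332.3,-125.5,132.3],"angular": [0,0,2.8],"gripper": 1},
  ],
  force=40,
)

```text
time_s: 1.85
position: [0.4488, 0.2985, 0.1106]
tool_rot: [[-0.933, 0.361, 0.001], [0.361, 0.933, 0.0], [-0.001, 0.001, -1.0]]
ft_force: [-0.3, 0.1, -0.3]
grip_width: 0.0851
```

```bash
python3 -c "
from go import *
delta(.4495,.2976,.022,-21.2)"
```

```text
t 1.85 pos [448.8 298.5 110.6] ft [-0.3  0.1 -0.3] w 85.1
lin [-0.9 -0.6 88.6] ang [0.03 0.03 0.06]
```

Request:
servo_tool(
  commands=[
    {"linear": [0,0,45],"angular": [0,0,0],"gripper": 1},
    {"linear": [0,0,80],"angular": [0,0,0],"gripper": 1},
    {"linear": [0,0,88],"angular": [0,0,0],"gripper": 1},
    {"linear": [0,0,88],"angular": [0,0,0],"gripper": 1},
    {"linear": [0,0,88],"angular": [0,0,0],"gripper": 1},
    {"linear": [0,0,88],"angular": [0,0,0],"gripper": -1},
    {"linear": [0,0,88],"angular": [0,0,0],"gripper": -1},
    {"linear": [0,0,88],"angular": [0,0,0],"gripper": -1},
    {"linear": [0,0,88],"angular": [0,0,0],"gripper": -1},
    {"linear": [0,0,88],"angular": [0,0,0],"gripper": -1},
    {"linear": [0,0,88],"angular": [0,0,0],"gripper": -1},
    {"linear": [0,0,88],"angular": [0,0,0],"gripper": -1},
    {"linear": [0,0,88],"angular": [0,0,0],"gripper": -1},
    {"linear": [0,0,88],"angular": [0,0,0],"gripper": -1},
    {"linear": [0,0,88],"angular": [0,0,0],"gripper": -1},
  ],
  force=40,
)

```text
time_s: 3.35
position: [0.4496, 0.2977, 0.0222]
tool_rot: [[-0.932, 0.362, 0.0], [0.362, 0.932, 0.0], [-0.0, 0.0, -1.0]]
ft_force: [-0.4, -0.0, 4.7]
grip_width: 0.0115
```

```bash
python3 -c "
from go import *
delta(.4495,.2976,.122,-21.2)
from h import *
p=env.get_image('scene'); cv2.imwrite('pics/g1.png',cv2.resize(p['frame'][130:300,260:450],None,fx=4,fy=3.5))"
```

```text
t 3.35 pos [449.6 297.7  22.2] ft [-0.4 -0.   4.7] w 11.5
lin [  0.1  -0.1 -99.8] ang [ 0.02  0.02 -0.04]
```

View pics/g1.png

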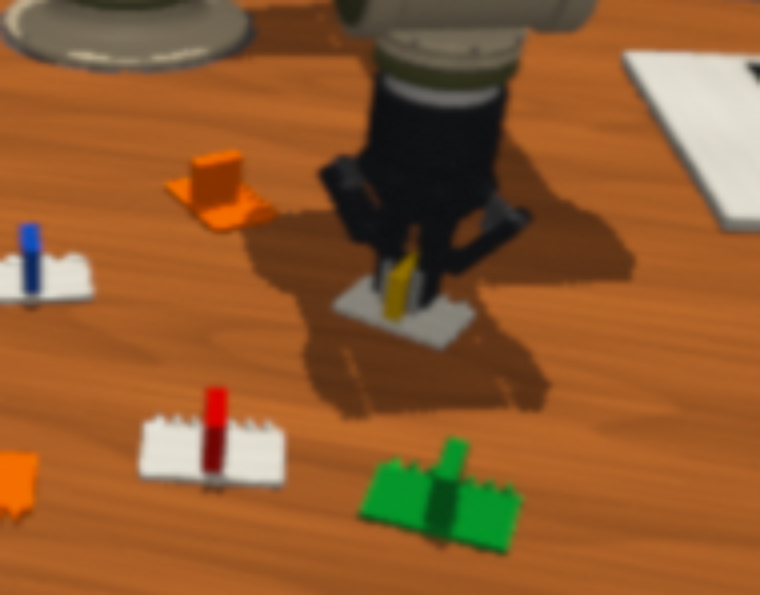

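```bash
python3 -c "
from go import *
delta(.4496,.2977,.142,-21.2)
delta(.5356,-.1879,.142,-5.1)"
```

```text
t 3.4 pos [449.7 297.6  22.2] ft [-0.2 -0.7  4.9] w 11.4
lin [ 0.000e+00  1.000e-01 -1.198e+02] ang [ 0.02  0.02 -0.04]
t 3.4 pos [449.7 297.6  22.2] ft [-0.2 -0.7  4.9] w 11.4
lin [-256.  -421.4 -119.8] ang [ 1.000e-02  2.000e-02 -1.614e+01]
```

Request:
servo_tool(
  commands=[
    {"linear": [0,0,-20],"gripper": -1,"angular": [0,0,0]},
    {"linear": [0,0,-60],"gripper": -1,"angular": [0,0,0]},
    {"linear": [0,0,-100],"gripper": -1,"angular": [0,0,0]},
    {"linear": [-13,-21,-120],"gripper": -1,"angular": [0,0,-1]},
    {"linear": [-34,-56,-120],"gripper": -1,"angular": [0,0,-2]},
    {"linear": [-57,-93,-120],"gripper": -1,"angular": [0,0,-4]},
    {"linear": [-80,-131,-120],"gripper": -1,"angular": [0,0,-6]},
    {"linear": [-103,-169,-120],"gripper": -1,"angular": [0,0,-8]},
    {"linear": [-126,-207,-120],"gripper": -1,"angular": [0,0,-10]},
    {"linear": [-149,-245,-120],"gripper": -1,"angular": [0,0,-12]},
    {"linear": [-172,-283,-120],"gripper": -1,"angular": [0,0,-14]},
    {"linear": [-195,-321,-120],"gripper": -1,"angular": [0,0,-15]},
    {"linear": [-218,-359,-120],"gripper": -1,"angular": [0,0,-16.1]},
    {"linear": [-238,-392,-120],"gripper": -1,"angular": [0,0,-16.1]},
    {"linear": [-250,-412,-120],"gripper": -1,"angular": [0,0,-16.1]},
    {"linear": [-256,-421.4,-120],"gripper": -1,"angular": [0,0,-16.1]},
    {"linear": [-256,-421.4,-120],"gripper": -1,"angular": [0,0,-16.1]},
    {"linear": [-256,-421.4,-120],"gripper": -1,"angular": [0,0,-16.1]},
    {"linear": [-256,-421.4,-120],"gripper": -1,"angular": [0,0,-16.1]},
  ],
)

```text
time_s: 5.3
position: [0.5353, -0.1865, 0.142]
tool_rot: [[-0.996, 0.088, -0.0], [0.088, 0.996, 0.0], [0.0, 0.0, -1.0]]
ft_force: [0.2, 0.7, -1.1]
grip_width: 0.0121
```

```bash
python3 -c "
from go import *
delta(.5356,-.1879,.052,-5.1)
from h import *
p=env.get_image('scene'); cv2.imwrite('pics/g2.png',cv2.resize(p['frame'][80:280,80:310],None,fx=3.4,fy=3))
p=env.get_image('top'); cv2.imwrite('pics/g2t.png',cv2.resize(p['frame'][130:260,280:440],None,fx=4,fy=4))"
```

```text
t 5.3 pos [ 535.3 -186.5  142. ] ft [ 0.2  0.7 -1.1] w 12.1
lin [-0.4 -1.4 90. ] ang [ 0.02 -0.02  0.04]
```

View pics/g2.png

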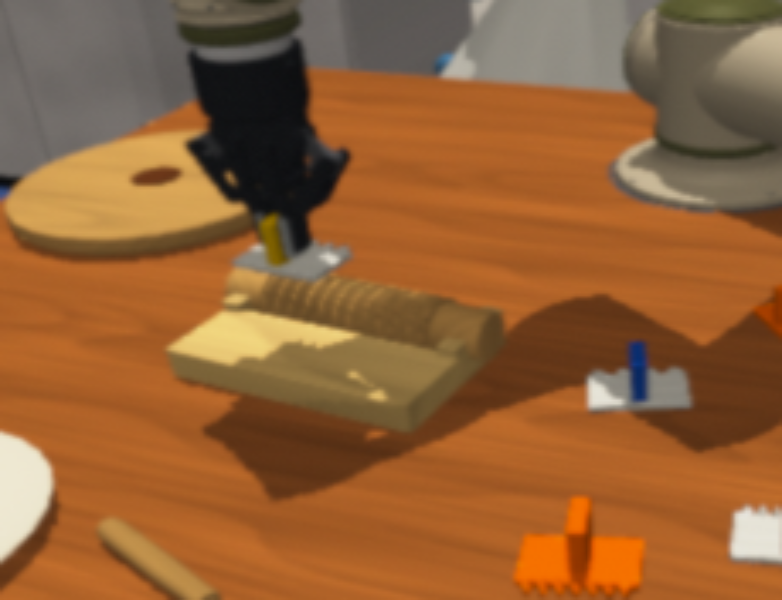

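View pics/g2t.png

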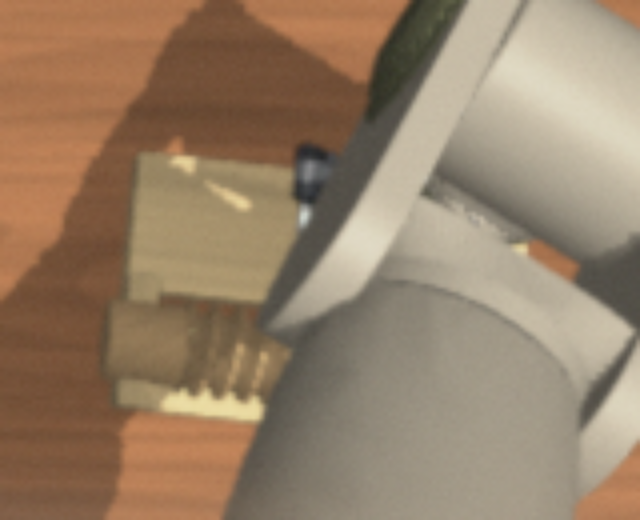

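Request:
servo_tool(
  commands=[
    {"linear": [0,0,35],"gripper": -1,"angular": [0,0,0]},
    {"linear": [0,0,65],"gripper": -1,"angular": [0,0,0]},
    {"linear": [0,0,80],"gripper": -1,"angular": [0,0,0]},
    {"linear": [0,0,86],"gripper": -1,"angular": [0,0,0]},
    {"linear": [0,0,88],"gripper": -1,"angular": [0,0,0]},
    {"linear": [0,0,88],"gripper": -1,"angular": [0,0,0]},
    {"linear": [0,0,89],"gripper": -1,"angular": [0,0,0]},
    {"linear": [0,0,89],"gripper": -1,"angular": [0,0,0]},
  ],
)

```text
time_s: 6.2
position: [0.5357, -0.188, 0.0537]
tool_rot: [[-0.996, 0.089, 0.001], [0.089, 0.996, -0.001], [-0.001, -0.001, -1.0]]
ft_force: [0.4, -1.0, -1.1]
grip_width: 0.0114
```

```bash
python3 -c "
from go import *
delta(.5356,-.1879,.052,-5.1)
from h import *
p=env.get_image('scene'); cv2.imwrite('pics/g3.png',cv2.resize(p['frame'][120:240,110:260],None,fx=5,fy=5))"
```

```text
t 6.2 pos [ 535.7 -188.    53.7] ft [ 0.4 -1.  -1.1] w 11.4
lin [0.1 0.1 1.7] ang [-0.03  0.06 -0.03]
```

View pics/g3.png

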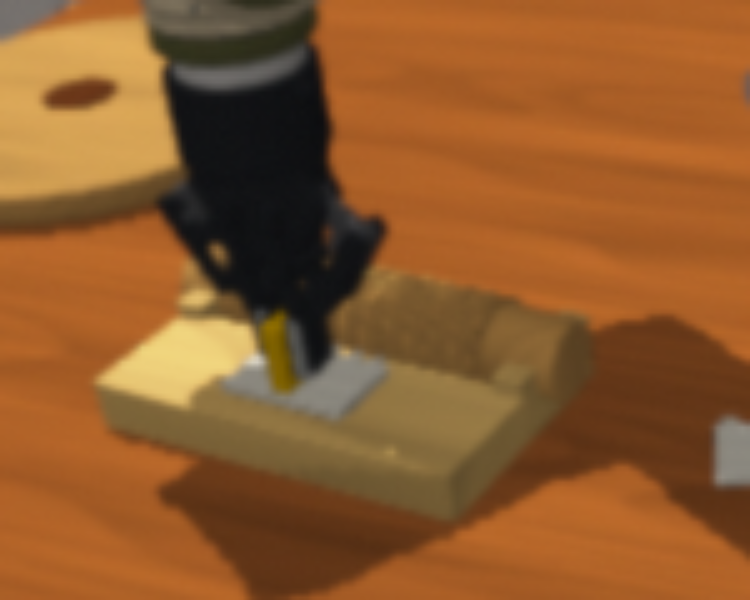

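Request:
servo_tool(
  commands=[
    {"linear": [0,0,1],"gripper": -1,"angular": [0,0,0]},
    {"linear": [0,0,1.5],"gripper": -1,"angular": [0,0,0]},
    {"linear": [0,0,1.5],"gripper": -1,"angular": [0,0,0]},
  ],
)

```text
time_s: 6.55
position: [0.5356, -0.188, 0.0523]
tool_rot: [[-0.996, 0.09, 0.001], [0.09, 0.996, -0.001], [-0.001, -0.0, -1.0]]
ft_force: [-0.3, 1.2, 4.5]
grip_width: 0.0114
```

Request:
servo_tool(
  commands=[
    {"linear": [3,0,0],"gripper": -1,"angular": [0,0,0]},
    {"linear": [6,0,0],"gripper": -1,"angular": [0,0,0]},
    {"linear": [8,0,0],"gripper": -1,"angular": [0,0,0]},
    {"linear": [10,0,0],"gripper": -1,"angular": [0,0,0]},
    {"linear": [12,0,0],"gripper": -1,"angular": [0,0,0]},
    {"linear": [14,0,0],"gripper": -1,"angular": [0,0,0]},
    {"linear": [15,0,0],"gripper": -1,"angular": [0,0,0]},
    {"linear": [15,0,0],"gripper": -1,"angular": [0,0,0]},
  ],
)

```text
time_s: 7.35
position: [0.5211, -0.187, 0.0523]
tool_rot: [[-0.996, 0.09, 0.002], [0.09, 0.996, -0.001], [-0.002, -0.001, -1.0]]
ft_force: [2.4, 0.0, 6.3]
grip_width: 0.0114
```

```bash
python3 -c "
from go import *
delta(.4619+.054*.9961,-.1813-.054*.0887,.052,-5.1)"
```

```text
t 7.35 pos [ 521.1 -187.    52.3] ft [2.4 0.  6.3] w 11.4
lin [5.4 0.5 0.3] ang [-0.06  0.14 -0.05]
```

Request:
servo_tool(
  commands=[
    {"linear": [1,0,0],"gripper": -1,"angular": [0,0,0]},
    {"linear": [2,0,0],"gripper": -1,"angular": [0,0,0]},
    {"linear": [3,0,0],"gripper": -1,"angular": [0,0,0]},
    {"linear": [4,0,0],"gripper": -1,"angular": [0,0,0]},
    {"linear": [4,0,0],"gripper": -1,"angular": [0,0,0]},
  ],
)

```text
time_s: 7.85
position: [0.5173, -0.1867, 0.0523]
tool_rot: [[-0.996, 0.09, 0.003], [0.09, 0.996, -0.001], [-0.003, -0.001, -1.0]]
ft_force: [2.1, -0.8, 6.3]
grip_width: 0.0116
```

Request:
servo_tool(
  commands=[
    {"linear": [0.5,0,0],"gripper": -1,"angular": [0,0,0]},
    {"linear": [1,0,0],"gripper": -1,"angular": [0,0,0]},
    {"linear": [1.5,0,0],"gripper": -1,"angular": [0,0,0]},
    {"linear": [2,0,0],"gripper": -1,"angular": [0,0,0]},
    {"linear": [2,0,0],"gripper": -1,"angular": [0,0,0]},
  ],
)

```text
time_s: 8.35
position: [0.5169, -0.1867, 0.0525]
tool_rot: [[-0.996, 0.09, 0.007], [0.09, 0.996, -0.002], [-0.007, -0.002, -1.0]]
ft_force: [10.1, 0.7, 2.8]
grip_width: 0.0115
```

Request:
servo_tool(
  commands=[
    {"linear": [-1.2,0,0],"gripper": -1,"angular": [0,0,0]},
    {"linear": [-1.2,0,0],"gripper": -1,"angular": [0,0,0]},
    {"linear": [-1.2,0,0],"gripper": 0,"angular": [0,0,0]},
    {"linear": [-1.2,0,0],"gripper": 0,"angular": [0,0,0]},
    {"linear": [-1.2,0,0],"gripper": 0,"angular": [0,0,0]},
    {"linear": [-1.2,0,0],"gripper": 0,"angular": [0,0,0]},
    {"linear": [-1.2,0,0],"gripper": 0,"angular": [0,0,0]},
    {"linear": [-1.2,0,-20],"gripper": 0,"angular": [0,0,0]},
    {"linear": [-1.2,0,-60],"gripper": 0,"angular": [0,0,0]},
    {"linear": [-1.2,0,-100],"gripper": 0,"angular": [0,0,0]},
    {"linear": [-1.2,45,-120],"gripper": 0,"angular": [0,0,0]},
    {"linear": [-1.2,95,-120],"gripper": 0,"angular": [0,0,0]},
    {"linear": [-1.2,145,-120],"gripper": 0,"angular": [0,0,0]},
    {"linear": [-1.2,195,-120],"gripper": 0,"angular": [0,0,0]},
    {"linear": [-1.2,245,-120],"gripper": 0,"angular": [0,0,0]},
    {"linear": [-1.2,260,-120],"gripper": 0,"angular": [0,0,0]},
    {"linear": [-1.2,260,-120],"gripper": 0,"angular": [0,0,0]},
  ],
)

```text
time_s: 10.05
position: [0.5388, 0.0747, 0.1714]
tool_rot: [[-0.996, 0.086, -0.0], [0.086, 0.996, 0.0], [0.0, -0.0, -1.0]]
ft_force: [0.9, -0.2, -0.4]
grip_width: 0.0428
```

```bash
python3 - <<'E'
from fit import *; from rig import env
p=env.get_image("top"); s=env.get_image("scene")
C=np.array([.4619,-.1813])
cv2.imwrite("pics/e_t.png",ortho(p,C+[.04,0],-5.1,.035,.12,.09,.0003))
cv2.imwrite("pics/e_s.png",cv2.resize(s["frame"][150:240,110:250],None,fx=5.5,fy=5.5,interpolation=cv2.INTER_CUBIC))
cv2.imwrite("pics/e_full.png",p["frame"])
o=env.observe();print(o["time_s"],o["position"],o["grip_width"])
E
```

```text
10.15 [0.53897789 0.07220287 0.17139984] 0.04283887765914123
```

View pics/e_t.png

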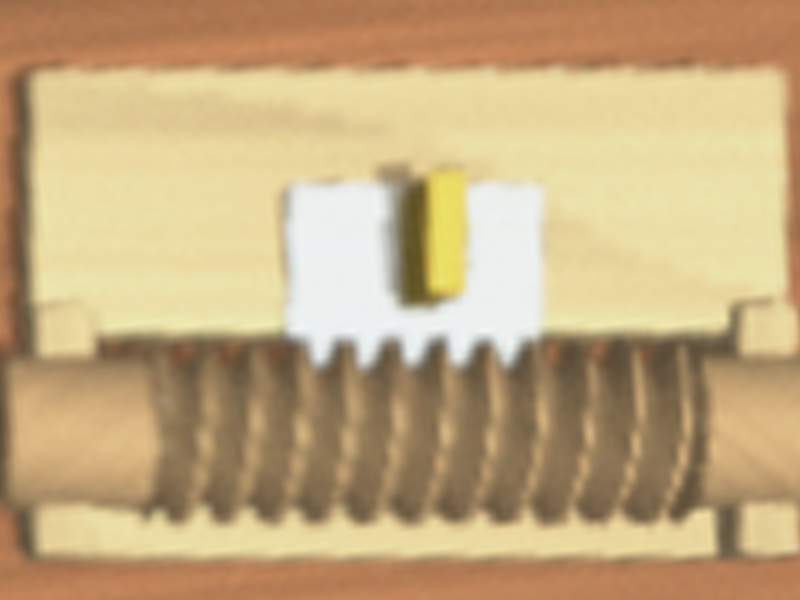

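View pics/e_s.png

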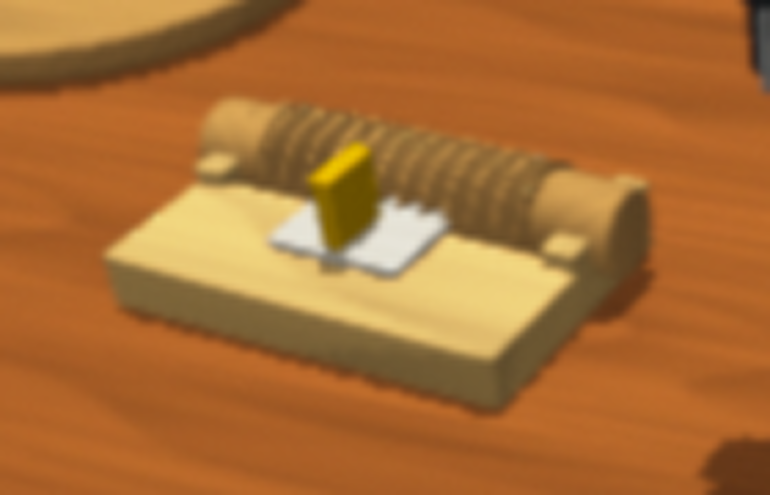

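View pics/e_full.png

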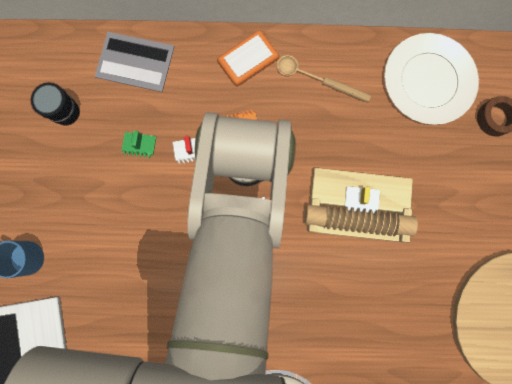

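```bash
python3 - <<'E'
from fit import *; from rig import env
p=env.get_image("top")
C=np.array([.4619,-.1813]); a=np.radians(-5.09)
o=cv2.cvtColor(ortho(p,C,-5.09,.036,.06,.12,.00025),cv2.COLOR_BGR2LAB).astype(float)
f=cv2.cvtColor(ortho(p,C,-5.09,.030,.06,.12,.00025),cv2.COLOR_BGR2LAB).astype(float)
def edge(im,ch,y,x0,x1,sg):
    c=int((.06-y)/.00025); r0=int((.12-x1)/.00025); r1=int((.12-x0)/.00025)
    g=sg*np.diff(cv2.GaussianBlur(im[...,ch],(0,0),3)[r0:r1,c]); return .12-(r0+np.argmax(g)+.5)*.00025
for y in (-.03,-.025,-.02,.015,.02,.025,.03):
    print(y,"back",edge(o,2,y,.065,.085,-1),"far",edge(f,1,y,.1,.12,-1))
def ye(x,lo,hi,sg):
    r=int((.12-x)/.00025); c0=int((.06-hi)/.00025); c1=int((.06-lo)/.00025)
    g=sg*np.diff(cv2.GaussianBlur(o[...,2],(0,0),3)[r,c0:c1]); return .06-(c0+np.argmax(g)+.5)*.00025
for x in (.035,.045,.055,.065): print(x,ye(x,.028,.048,-1),ye(x,-.048,-.028,1))
E
```

```text
-0.03 back 0.075125 far 0.110375
-0.025 back 0.075375 far 0.110875
-0.02 back 0.074875 far 0.110125
0.015 back 0.075375 far 0.109875
0.02 back 0.075125 far 0.110625
0.025 back 0.074875 far 0.110625
0.03 back 0.075125 far 0.110375
0.035 0.03837499999999999 -0.03912500000000001
0.045 0.037625 -0.03912500000000001
0.055 0.03812499999999999 -0.03887500000000001
0.065 0.03862499999999999 -0.03937500000000001
```

The teeth are in the valleys, but the plate still looks about 0.7 mm short, which is within my measuring error. I'll nudge its rear edge with shut fingers so it can centre itself and seat fully.

```bash
cat >> go.py <<'E'
C=np.array([.4619,-.1813]); YA=np.radians(-5.09)
def dcr(lx,ly,z,pitch):
    o=env.observe(); Rm=np.array(o["tool_rot"]); t=np.radians(pitch); c,s=np.cos(YA),np.sin(YA)
    W=np.array([[c,-s,0],[s,c,0],[0,0,1]])
    T=W@np.array([[-np.cos(t),0,-np.sin(t)],[0,1,0],[np.sin(t),0,-np.cos(t)]])
    P=np.array([*(C+W[:2,:2]@[lx,ly]),z]); d=np.array(o["position"])-np.array([*C,0])
    print("t",o["time_s"],"local",np.round(W.T@d*1e3,1),"ft",np.round(W.T@o["ft_force"],1))
    print("lin",np.round(Rm.T@(P-o["position"])*1e3,1),"ang",np.round(R.from_matrix(Rm.T@T).as_rotvec(degrees=True),2))
E
python3 -c "
from go import *
dcr(.1,0,.13,6); dcr(.1,0,.0435,6)"
```

```text
t 10.2 local [ 54.4 258.8 171.4] ft [-0.4  0.1  0.1]
lin [ -46.1 -258.7   41.5] ang [-0.02  5.99 -0.11]
t 10.2 local [ 54.4 258.8 171.4] ft [-0.4  0.1  0.1]
lin [ -46.1 -258.7  128. ] ang [-0.02  5.99 -0.11]
```

Request:
servo_tool(
  commands=[
    {"linear": [-15,-30,0],"angular": [0,0,0],"gripper": -1},
    {"linear": [-30,-75,0],"angular": [0,2,0],"gripper": -1},
    {"linear": [-40,-120,0],"angular": [0,4,0],"gripper": -1},
    {"linear": [-46,-165,0],"angular": [0,6,0],"gripper": -1},
    {"linear": [-46,-210,0],"angular": [0,6,0],"gripper": -1},
    {"linear": [-46,-245,10],"angular": [0,6,0],"gripper": -1},
    {"linear": [-46,-258.7,41.5],"angular": [0,6,0],"gripper": -1},
    {"linear": [-46,-258.7,41.5],"angular": [0,6,0],"gripper": -1},
    {"linear": [-46,-258.7,41.5],"angular": [0,6,0],"gripper": -1},
    {"linear": [-46,-258.7,41.5],"angular": [0,6,0],"gripper": -1},
  ],
)

```text
time_s: 11.2
position: [0.5621, -0.1887, 0.1315]
tool_rot: [[-0.991, 0.089, -0.102], [0.089, 0.996, 0.008], [0.103, -0.001, -0.995]]
ft_force: [1.3, 0.2, -0.6]
grip_width: 0.0
```

```bash
python3 -c "
from go import *
dcr(.1,0,.0435,6); print(env.observe()['grip_width'])"
```

```text
t 11.2 local [100.5   1.5 131.5] ft [ 1.3  0.3 -0.6]
lin [-8.6 -1.5 87.6] ang [-0.04  0.1  -0.03]
3.9667651545580866e-05
```

Request:
servo_tool(
  commands=[
    {"linear": [-4,0,40],"angular": [0,0,0],"gripper": -1},
    {"linear": [-7.5,0,70],"angular": [0,0,0],"gripper": -1},
    {"linear": [-8.7,0,82],"angular": [0,0,0],"gripper": -1},
    {"linear": [-9,0,86],"angular": [0,0,0],"gripper": -1},
    {"linear": [-9,0,86],"angular": [0,0,0],"gripper": -1},
    {"linear": [-9,0,86],"angular": [0,0,0],"gripper": -1},
  ],
)

```text
time_s: 11.8
position: [0.5624, -0.1892, 0.0452]
tool_rot: [[-0.991, 0.089, -0.102], [0.089, 0.996, 0.008], [0.102, -0.001, -0.995]]
ft_force: [0.8, -0.9, -0.6]
grip_width: 0.0003
```

```bash
python3 -c "
from go import *
dcr(.088,0,.0435,6)
from h import *
p=env.get_image('scene'); cv2.imwrite('pics/g5.png',cv2.resize(p['frame'][120:240,110:260],None,fx=5,fy=5))"
```

```text
t 11.8 local [100.8   1.1  45.2] ft [ 0.9 -0.8 -0.6]
lin [12.6 -1.1  3. ] ang [-0.06  0.15 -0.04]
```

View pics/g5.png

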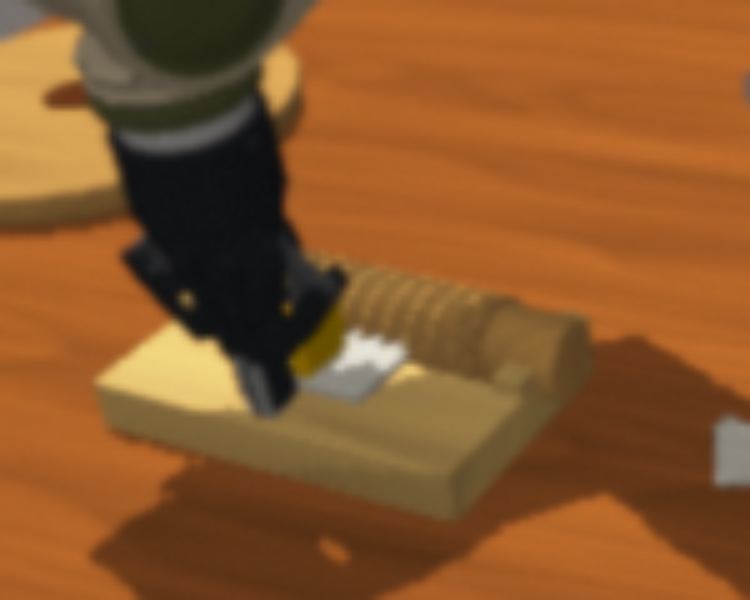

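Request:
servo_tool(
  commands=[
    {"linear": [0,-1,1.5],"angular": [0,0,0],"gripper": -1},
    {"linear": [3,-1,1.8],"angular": [0,0,0],"gripper": -1},
    {"linear": [7,-1,2.2],"angular": [0,0,0],"gripper": -1},
    {"linear": [10,-1,2.5],"angular": [0,0,0],"gripper": -1},
    {"linear": [11.5,-1,2.7],"angular": [0,0,0],"gripper": -1},
    {"linear": [11.5,-1,2.7],"angular": [0,0,0],"gripper": -1},
  ],
)

```text
time_s: 12.45
position: [0.5497, -0.1889, 0.0421]
tool_rot: [[-0.991, 0.09, -0.104], [0.089, 0.996, 0.009], [0.105, 0.0, -0.995]]
ft_force: [0.4, 0.3, -0.2]
grip_width: 0.0
```

```bash
python3 -c "
from go import *
dcr(.086,0,.0435,6)"
```

```text
t 12.45 local [88.1  0.2 42.1] ft [ 0.4  0.3 -0.2]
lin [ 2.2 -0.2 -1.1] ang [ 0.01 -0.   -0.06]
```

Request:
servo_tool(
  commands=[
    {"linear": [0,0,-1],"angular": [0,0,0],"gripper": -1},
    {"linear": [1,0,-0.9],"angular": [0,0,0],"gripper": -1},
    {"linear": [1.5,0,-0.8],"angular": [0,0,0],"gripper": -1},
    {"linear": [2,0,-0.8],"angular": [0,0,0],"gripper": -1},
    {"linear": [2.5,0,-0.7],"angular": [0,0,0],"gripper": -1},
    {"linear": [2.5,0,-0.7],"angular": [0,0,0],"gripper": -1},
  ],
)

```text
time_s: 13.05
position: [0.5482, -0.1889, 0.0433]
tool_rot: [[-0.991, 0.09, -0.102], [0.089, 0.996, 0.009], [0.103, -0.0, -0.995]]
ft_force: [5.3, 0.1, -0.4]
grip_width: -0.0002
```

```bash
python3 -c "
from go import *
dcr(.086,0,.0435,6)"
```

```text
t 13.05 local [86.6  0.1 43.3] ft [ 5.3  0.6 -0.4]
lin [ 0.6 -0.1 -0.1] ang [-0.02  0.11 -0.05]
```

Request:
servo_tool(
  commands=[
    {"linear": [0.5,0,0],"angular": [0,0,0],"gripper": -1},
    {"linear": [1,0,0.1],"angular": [0,0,0],"gripper": -1},
    {"linear": [1,0.5,0.1],"angular": [0,0,0],"gripper": -1},
    {"linear": [1,-0.5,0.1],"angular": [0,0,0],"gripper": -1},
    {"linear": [1,0,0.1],"angular": [0,0,0],"gripper": -1},
  ],
)

```text
time_s: 13.55
position: [0.5477, -0.1889, 0.0435]
tool_rot: [[-0.991, 0.09, -0.101], [0.089, 0.996, 0.008], [0.101, -0.001, -0.995]]
ft_force: [7.5, -0.8, 1.2]
grip_width: -0.0002
```

```bash
python3 -c "
from go import *
dcr(.086,0,.0435,6)"
```

```text
t 13.55 local [86.2  0.  43.5] ft [ 7.6 -0.1  1.2]
lin [ 0.2 -0.   0.1] ang [-0.04  0.2  -0.06]
```

Request:
servo_tool(
  commands=[
    {"linear": [0.6,0,0.1],"angular": [0,0,0],"gripper": -1},
    {"linear": [1.2,0,0.1],"angular": [0,0,0],"gripper": -1},
    {"linear": [1.2,0.5,0.1],"angular": [0,0,0],"gripper": -1},
    {"linear": [1.2,-0.5,0.1],"angular": [0,0,0],"gripper": -1},
    {"linear": [1.2,0,0.1],"angular": [0,0,0],"gripper": -1},
  ],
)

```text
time_s: 14.05
position: [0.5472, -0.1891, 0.044]
tool_rot: [[-0.991, 0.09, -0.099], [0.089, 0.996, 0.007], [0.099, -0.001, -0.995]]
ft_force: [8.7, -1.4, 1.9]
grip_width: -0.0001
```

```bash
python3 -c "
from go import *
dcr(.086,0,.0435,6)"
```

```text
t 14.05 local [85.6 -0.2 44. ] ft [ 8.8 -0.7  1.9]
lin [-0.4  0.2  0.4] ang [-0.08  0.31 -0.06]
```

Request:
servo_tool(
  commands=[
    {"linear": [-3,0,0],"angular": [0,0,0],"gripper": -1},
    {"linear": [-10,0,-1],"angular": [0,0,0],"gripper": -1},
    {"linear": [-14,0,-20],"angular": [0,0,0],"gripper": -1},
    {"linear": [-10,0,-60],"angular": [0,0,0],"gripper": -1},
    {"linear": [-5,0,-100],"angular": [0,0,0],"gripper": -1},
    {"linear": [0,30,-120],"angular": [0,0,0],"gripper": -1},
    {"linear": [0,80,-120],"angular": [0,0,0],"gripper": -1},
    {"linear": [0,130,-120],"angular": [0,0,0],"gripper": -1},
    {"linear": [0,180,-120],"angular": [0,0,0],"gripper": -1},
    {"linear": [0,230,-120],"angular": [0,0,0],"gripper": -1},
    {"linear": [0,280,-120],"angular": [0,-3,0],"gripper": 0},
    {"linear": [0,330,-120],"angular": [0,-6,0],"gripper": 0},
    {"linear": [0,380,-120],"angular": [0,-6,0],"gripper": 0},
    {"linear": [0,400,-120],"angular": [0,-6,0],"gripper": 0},
    {"linear": [0,400,-120],"angular": [0,-6,0],"gripper": 0},
  ],
)

```text
time_s: 15.55
position: [0.5928, 0.2116, 0.1616]
tool_rot: [[-0.996, 0.086, -0.002], [0.086, 0.996, -0.0], [0.002, -0.0, -1.0]]
ft_force: [-0.6, -0.8, 0.1]
grip_width: 0.0431
```

```bash
python3 - <<'E'
from fit import *; from rig import env
p=env.get_image("top"); s=env.get_image("scene")
C=np.array([.4619,-.1813]); 
o=cv2.cvtColor(ortho(p,C,-5.09,.036,.06,.12,.00025),cv2.COLOR_BGR2LAB).astype(float)
f=cv2.cvtColor(ortho(p,C,-5.09,.030,.06,.12,.00025),cv2.COLOR_BGR2LAB).astype(float)
def edge(im,ch,y,x0,x1,sg):
    c=int((.06-y)/.00025); r0=int((.12-x1)/.00025); r1=int((.12-x0)/.00025)
    g=sg*np.diff(cv2.GaussianBlur(im[...,ch],(0,0),3)[r0:r1,c]); return .12-(r0+np.argmax(g)+.5)*.00025
ys=(-.03,-.025,-.02,.015,.02,.025,.03)
print([round(1e3*edge(o,2,y,.065,.085,-1),1) for y in ys],[round(1e3*edge(f,1,y,.1,.12,-1),1) for y in ys])
def ye(x,lo,hi,sg):
    r=int((.12-x)/.00025); c0=int((.06-hi)/.00025); c1=int((.06-lo)/.00025)
    g=sg*np.diff(cv2.GaussianBlur(o[...,2],(0,0),3)[r,c0:c1]); return .06-(c0+np.argmax(g)+.5)*.00025
for x in (.035,.045,.055,.065): print(x,ye(x,.028,.048,-1),ye(x,-.048,-.028,1))
cv2.imwrite("pics/f_t.png",ortho(p,C+[.04,0],-5.1,.036,.06,.05,.00016))
cv2.imwrite("pics/f_s.png",cv2.resize(s["frame"][150:290,110:400],None,fx=2.7,fy=2.7,interpolation=cv2.INTER_CUBIC))
cv2.imwrite("pics/f_full.png",p["frame"])
E
```

```text
[np.float64(75.4), np.float64(75.4), np.float64(75.1), np.float64(75.4), np.float64(75.1), np.float64(74.9), np.float64(75.1)] [np.float64(110.6), np.float64(110.9), np.float64(110.6), np.float64(110.4), np.float64(110.6), np.float64(110.6), np.float64(110.6)]
0.035 0.03837499999999999 -0.03912500000000001
0.045 0.037625 -0.03912500000000001
0.055 0.03812499999999999 -0.03912500000000001
0.065 0.03862499999999999 -0.03937500000000001
```

View pics/f_t.png

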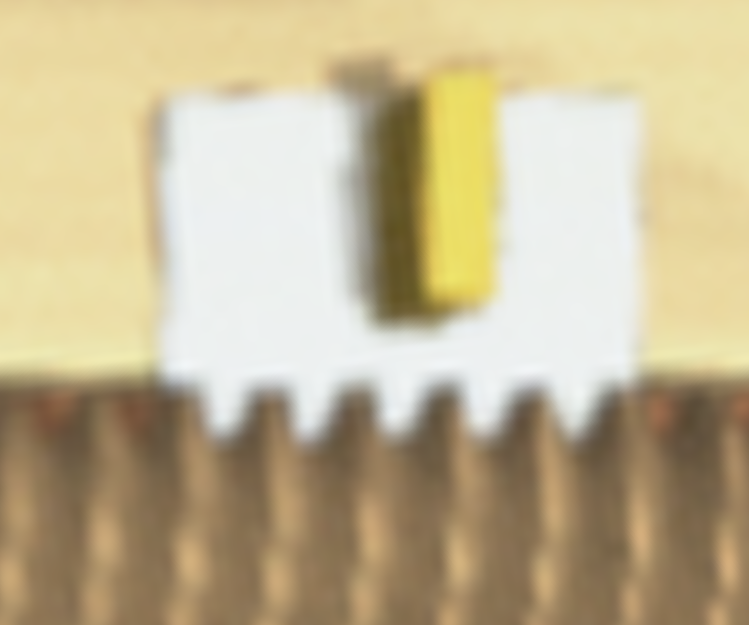

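View pics/f_s.png

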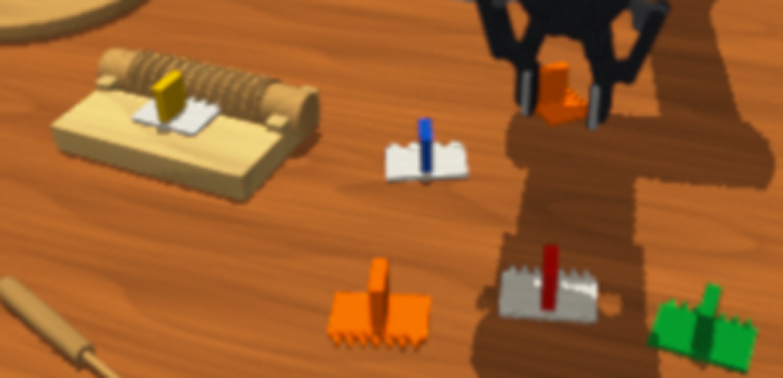

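View pics/f_full.png

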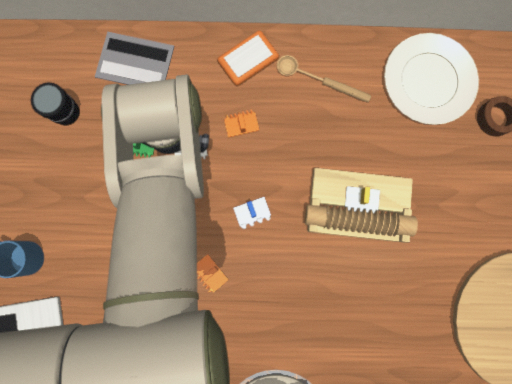

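```bash
python3 -c "
from rig import env
o=env.observe(); print(o['time_s'],o['ft_force']); print(env.close_job())"
```

```text
15.65 [ 0.80456079 -0.39389872 -0.20624355]
the job is handed in; nothing more can be done
None
```

The yellow leaf fits. It is lying flat on the rest with its teeth in the thread, and I handed the job in at 15.65 s.

- **Choosing the leaf:** I measured tooth spacing in the top picture: about 10.4 mm for red, 14 mm for yellow and 21 mm for blue. Only yellow matches the 14 mm thread, so I did not try the other two. Red and blue stayed flat on the table where they were, and I did not touch the green and orange look-alikes.
- **Seating it:** I laid the yellow leaf on the rest and slid it in until it stopped at about 10 N. I then let go and pushed the plate's rear edge with shut fingers at about 9 N. It did not move any further.
- **Last checks:** In the top picture all five teeth sit in the valleys, and a leaf that did not fit would have stopped about 8 mm short. The rear edge measured about 0.6 mm, and the arm's own stop position about 1.3 mm, behind the nominal fully-home position. Both are within the 2 mm camera calibration. The tooth row was about 0.5 mm off centre in y. The arm was clear of everything at hand-in.
- **Disagreement:** The scene camera placed the cradle about 5 mm off from the top camera, probably because my edge finder picked up the ledge's lower edge. I used the top camera's value, and the contact position agreed with it.

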